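Lock a hatch with a quarter-turn fastener

ROBOT

A 6-joint arm with a two-finger parallel gripper is mounted at the origin on a cart in front of the work surface, level with it; the furniture and walls round the work are solid. World frame = base frame: x ahead of the robot, y to its left, z up, the work surface at z = 0. Lengths are in m, angles in rad, forces in N, time in s.
With the tool pointing down it reaches from about 0.325 to 0.85 m from the base axis. Payload 4.4 kg.
Tool frame: the origin (TCP) lies midway between the tips of the shut fingers; the grasp point (between the pads) lies 19 mm behind it; z points along the fingers, y is the line along which they close (so a half turn about z gives the same grasp; the last joint's range is limited). The gripper opens to 94 mm and grips with 3 to 60 N. Pads are 16 mm wide; open, the fingers measure 119 mm over their backs; the gripper's body (75 mm by 177 mm) begins 78 mm behind the grasp point.
Start: joints at [-1.353, 0.207, 1.542, -0, 1.393, -0.15], TCP at [0.207, -0.537, 0.205] pointing down, gripper open.
Joint ranges: [-2.73, 2.73], [-0.86, 2.22], [0.23, 2.46], [-1.11, 4.25], [0.08, 2.63], [-2.82, 2.82]. Speed limits (rad/s): [2.79, 2.79, 3.14, 3.14, 3.14, 3.14].

INTERFACE

Orientations are given as a unit quaternion [x, y, z, w].
In Python, from bench import get_state, capture, camera_params, sign_off gives the robot as it stands. The module is installed in compiled form; this text tells all that it offers.
- The arm moves only by the tool carry_out, never from a script. Its argument "commands" is one flat list of numbers, 5 for each row, row after row: the shift along the tool's x, y, z in mm, then the turn about the tool's z in degrees, then the opening, from 0 (shut) to 1 (fully open). In form: [tx, ty, tz, spin, fingers, tx, ty, tz, spin, fingers, ...]. A call has 1 to 20 rows; each row shifts and turns the commanded pose from where the row before left it, along the tool's axes as they then stand; what a row does not reach is not made up. A row lasts 1/12 s, in which the tool goes at most 41.7 mm and 7.16 degrees, less where a joint would pass 70% of its speed; a pose out of reach is approached as far as the arm can. A call is refused whole if a number of a shift passes 41.7 or a number of a turn 7.16, either way. A call with a gripper value outside its range is refused whole. The fingers move at their own pace and stop on an object; "newtons" is the grip in N (left out, the last holds). Time passes only in rows, so rows that do not move let the fingers close. It gives the time, the measured TCP pose, the force, the opening and the grip force at its end, in the units of the state.
- get_state(): the state, without advancing time (a new reading comes with each control period).
- capture(name): name is "scene" or "top" or "wrist"; returns the picture (400x640x3 uint8, red, green, blue); there is no depth.
- camera_params(name): a dict with "K" (3x3 intrinsics, pixels), "world_to_cam" (4x4, takes a point from world to camera coordinates). Camera axes: x right, y up, looking along -z (the intrinsics and any distortion apply to the point x, -y, -z); pixel columns grow to the right and rows downward; lengths in m; the calibration is good to about 2 mm. A picture is of the moment at which its call begins: read the wrist's pose just before it. camera_params takes no time and is no camera call; for the wrist camera it gives the pose at the moment of the call.
- sign_off(): hands the job in; it is judged then, once.
The state is a dict: "time_s": time; "joints": joint angles; "qd": joint speeds; "tau": joint torques, N m; "ee_pos": TCP position; "tcp_rot": TCP orientation; "wrist_force": force on the tool from outside, world axes, zero at the start; "wrist_torque": the same for the moment, N m; "width": finger opening in m; "grip_force": force on a finger pad.
Only numpy, scipy, OpenCV 4.12 (cv2) and the standard library are available. Lean on these libraries where they do the work, as an engineer would, in place of code of your own. Each camera call takes 0.05 s, during which the arm holds its last target. There are 200 camera calls.

TASK

Take the orange-winged quarter-turn fastener out of its grey stand and put it into the keyhole of the grey and blue logger housing. Press it down gently against its spring, turn it a quarter turn clockwise (seen from above), wing to the green dots, and let it spring up into its locked detent, then let go of it. Never force it: feel the push so as not to bottom it hard, do not wrench it against its stops, and leave the amber bottle, the screwdriver and the marker where they are.

Things in the scene. Friction and masses are not known exactly. Their poses are not given: they have to be found in the camera images.
- housing: Fixed grey housing on the table, 130 (x) x 110 (y) x 60 mm high, z up, with a flat blue hatch plate 5 mm thick on top. Origin: centre of its underside. Mid-plate a keyhole: a 20 mm square hole plus a slot 11 mm wide, 38 mm long overall along x. Below, hidden, lies a receptacle. Over 35 N of contact between it (all inner parts too) and the fastener does damage.
- keyhole (a point): Keyhole centre at the hatch plate's top, 60 mm above the table; axes as the housing's. Hidden below it: a keeper, 7 mm thick, keyhole alike (19 mm square); its underside (call it U) is 19 mm below this point but up to 6 mm higher or lower per housing, so feel for it. A spring plunger meets the fastener's foot at U and pushes up 2 N plus 1.4 N per mm further.
- slot_mark (a point): Red dot by the slot's end on the plate's top, 26 mm from the keyhole along the housing's +x (another at -x): the lugs enter here. With the foot 8 mm below U (spring 13 N) the lugs are under the keeper and can turn; at 11 mm (17.5 N) they strike a hard bottom. Turning is only clockwise seen from above; the other way is blocked.
- lock_mark (a point): Green dot, 26 mm from the keyhole along the housing's +y (another at -y): the locked wing points here. A hard stop comes about 96 degrees from the slot; from 82 degrees on the lugs lie under detent notches 3 mm deep. Push eased, the spring lifts them in: locked, foot 5 mm below U, spring 9 N. Eased too early, the lugs only rub on the keeper.
- fastener: Loose quarter-turn fastener, 67 mm tall, about 70 g. Origin: centre of its foot (lower tip), z up the stem. Steel stem 16 mm thick (18 mm from 16 mm up), foot tapering to 11 mm in the lowest 3 mm; two lugs along +x and -x, 34 mm over tips, 7 mm wide, 3 to 8 mm above the foot. Black disc 46 mm across, 37 to 41 mm above the foot. Same after a half turn.
- wing (a point): Centre of the flat orange wing's gripping part, 56 mm above the foot; axes as the fastener's. The wing is 42 mm long (x, over the lugs), 12 mm thick (y), from 41 to 67 mm above the foot. Locked, the black disc stays about 7 to 19 mm above the hatch plate.
- stand: Fixed grey block, 62 x 62 mm, 38 mm high, with a 37 mm square bore right through, in which the fastener hangs upright by its black disc, wing within 0.6 rad of the block's x axis. Origin: centre of its underside.
- dropper_bottle: Amber dropper bottle, 31 mm wide, 87 mm tall, loose; leave alone. Origin under its centre.
- screwdriver: Screwdriver with yellow handle, 150 mm long, lying, loose; leave alone. Origin under its centre.
- marker_red: White marker pen with black cap, 135 mm long, lying, loose; leave alone. Origin under its centre.
Mind the look-alikes: they are no part of the job. There is more than one size of the fastener; the job needs the largest.

How it is judged:
By the outcome, as a careful person would: the job done as asked, in the order asked, and still so for the second after the job is handed in, with the robot touching nothing.
It also fails if it takes over 54 s, if anything falls off the work surface, if the arm or the gripper's body presses on something with over 40 N, if the wrist force passes 120 N, or if a joint passes its speed limit or range.

## Working session

There is one attempt and no reset: what is moved stays moved. The work goes in short steps, Python scripts to look and compute and a tool call to move; the robot and the scene stay as the last step left them, time stands still between calls to the robot, and variables do not carry over. Pictures are saved under pics/ and viewed, at most 10 in all, crops included, and the job is handed in when it is done.

Besides the shell and the picture viewer there is one more tool, called after "Request:" by a JSON object that holds its "fn" and its "kwargs", one argument or row to a line. carry_out: Moves the arm, as the interface text tells. Its arguments: {"type":"object","properties":{"commands":{"type":"array","items":{"type":"number"}},"newtons":{"type":"number"}},"required":["commands"]}

```bash
mkdir -p pics
python3 - <<'E'
from bench import *
import cv2,numpy as np
for n in ("scene","top"):
    im=capture(n); cv2.imwrite(f"pics/{n}0.png",im[:,:,::-1]); p=camera_params(n); print(n,p)
print(get_state())
E
```

```text
scene {'K': array([[374.96343681,   0.        , 323.29356571],
       [  0.        , 374.96343681, 202.17880949],
       [  0.        ,   0.        ,   1.        ]]), 'world_to_cam': array([[ 0.86422437, -0.50286228, -0.01567722, -0.48475249],
       [ 0.28583364,  0.4651164 ,  0.83783403, -0.16880482],
       [-0.4140234 , -0.72855766,  0.54569988, -0.71988138],
       [ 0.        ,  0.        ,  0.        ,  1.        ]])}
top {'K': array([[453.19081074,   0.        , 325.47901561],
       [  0.        , 453.19081074, 198.07450564],
       [  0.        ,   0.        ,   1.        ]]), 'world_to_cam': array([[ 0.01004934, -0.99944696, -0.03169836, -0.03428712],
       [ 0.98360336,  0.00417175,  0.18029706, -0.52143297],
       [-0.18006511, -0.03299048,  0.98310131, -1.11845143],
       [ 0.        ,  0.        ,  0.        ,  1.        ]])}
{'time_s': 0.1, 'joints': array([-1.35350909e+00,  2.07346184e-01,  1.54280689e+00, -3.23967450e-05,
        1.39349592e+00, -1.50517188e-01]), 'qd': array([-0.00016895, -0.00192603, -0.0028652 , -0.0018275 , -0.00254709,
        0.00086837]), 'tau': array([-1.40281812e-03, -3.71867681e+01, -2.82293057e+01,  7.00662006e-02,
        3.11195233e-02, -5.37233711e-05]), 'ee_pos': array([ 0.20656174, -0.5358324 ,  0.20440244]), 'tcp_rot': array([ 9.83136547e-01,  1.82870095e-01, -5.02518482e-05, -1.02706904e-03]), 'wrist_force': array([ 0.37671127, -1.65914342, -1.38393193]), 'wrist_torque': array([ 0.01101637, -0.01456246, -0.02839417]), 'grip_force': 0.0, 'width': 0.09382011977635066}
```

View pics/scene0.png

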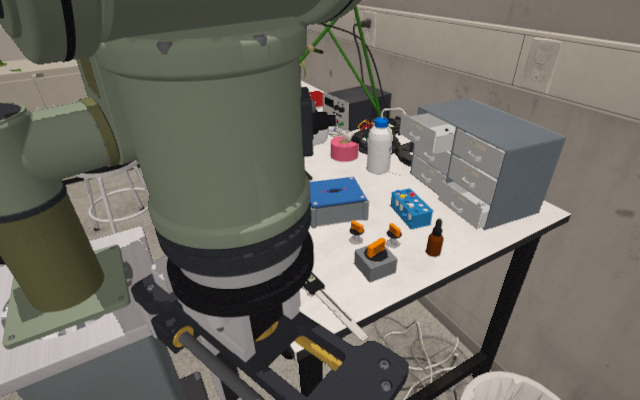

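View pics/top0.png

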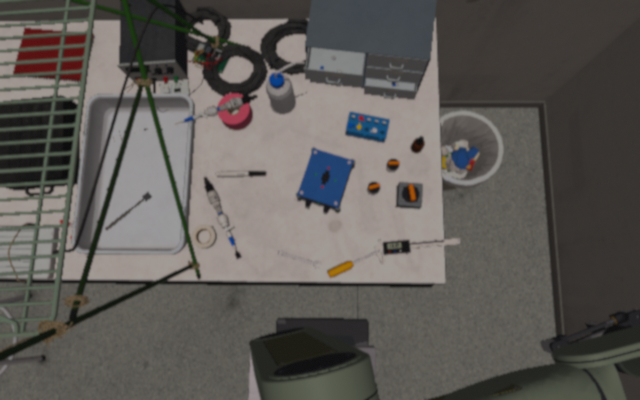

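The scene picture shows three orange-winged parts. In the top view, the large one in the grey stand is at (410,194) and two small loose ones are at (393,164) and (374,187). The blue-topped housing is at (326,178). I choose (410,194), which is the one in the stand, and will check it in a crop.

```bash
cat > h.py <<'E'
from bench import *
import cv2,numpy as np
from scipy.spatial.transform import Rotation as R
def ray(P,uv,z):
    K=P["K"];W=P["world_to_cam"]
    d=np.linalg.inv(K)@np.array([uv[0],uv[1],1.]); d=W[:3,:3].T@(d*[1,-1,-1]); c=-W[:3,:3].T@W[:3,3]
    return c+d*(z-c[2])/d[2]
def rays(P,pts,z): return np.array([ray(P,p,z)[:2] for p in pts])
def mask(im,lo,hi): return cv2.inRange(cv2.cvtColor(im,cv2.COLOR_RGB2HSV),lo,hi)
def blobs(m,amin=15):
    cs=cv2.findContours(m,cv2.RETR_EXTERNAL,cv2.CHAIN_APPROX_NONE)[0]
    return sorted([c[:,0].astype(float) for c in cs if cv2.contourArea(c)>=amin],key=lambda c:-len(c))
def rect(xy):
    r=cv2.minAreaRect((xy*1000).astype(np.float32)); b=cv2.boxPoints(r)
    e=[b[1]-b[0],b[2]-b[1]]; e.sort(key=lambda v:-np.hypot(*v))
    return np.round(r[0],1),[round(float(np.hypot(*v)),1) for v in e],round(float(np.degrees(np.arctan2(e[0][1],e[0][0]))),1)
E
python3 - <<'E'
from h import *
im=cv2.imread("pics/top0.png")[:,:,::-1].copy(); P=camera_params("top")
for c in blobs(mask(im,(5,150,110),(22,255,255))): print("orange",c.mean(0).round(),rect(rays(P,c,.066)))
for c in blobs(mask(im,(100,120,60),(125,255,255)),800): print("blue",c.mean(0).round(),rect(rays(P,c,.06)))
cv2.imwrite("pics/crop1.png",cv2.resize(im[130:230,280:440],None,fx=5,fy=5,interpolation=cv2.INTER_CUBIC)[:,:,::-1])
E
```

```text
orange [340. 268.] (array([342.7, -69.1]), [61.5, 17.4], -63.2)
orange [412. 192.] (array([ 534.8, -248.6]), [37.2, 11.3], 8.7)
orange [374. 186.] (array([ 550.1, -152.5]), [24.7, 8.7], -75.5)
orange [393. 162.] (array([ 612.2, -203. ]), [25.2, 7.6], 83.5)
blue [325. 178.] (array([571., -30.]), [128.4, 107.5], -17.6)
```

View pics/crop1.png

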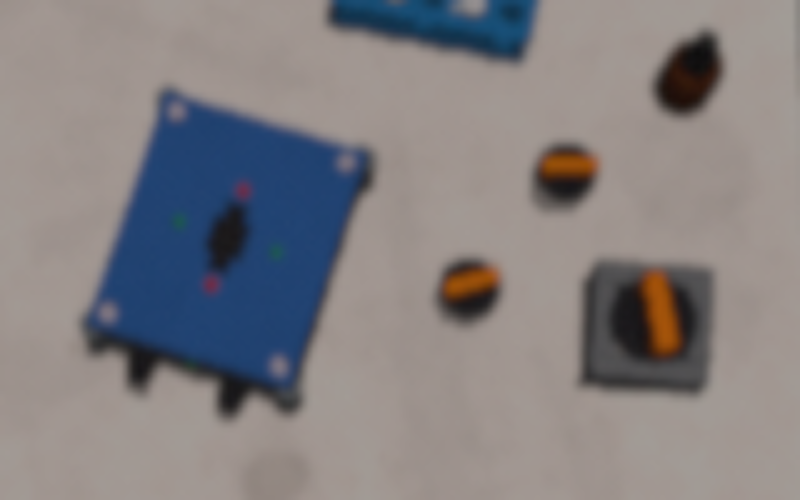

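The crop confirms the large fastener is in the stand (crop 660,315), with the two smaller ones loose beside it. The keyhole slot is at crop (228,237), with red dots along the slot and green dots across it. I'll go above the stand, turned half round so the last joint has room for the locking turn.

Request:
{"fn": "carry_out", "kwargs": {
  "commands": [34,-12.5,0,0,0.5,34,-12.5,0,0,0.5,34,-12.5,0,0,0.5,34,-12.5,0,0,0.5,34,-12.5,0,0,0.5,34,-12.5,0,0,0.5,34,-12.5,0,0,0.5,34,-12.5,0,0,0.5,34,-12.5,0,0,0.5,34,-12.5,0,0,0.5,34,-12.5,0,0,0.5,34,-12.5,0,0,0.5,0,0,0,-7,0.5,0,0,0,-7,0.5,0,0,0,-7,0.5,0,0,0,-7,0.5,0,0,0,-7,0.5,0,0,0,-7,0.5,0,0,0,-7,0.5,0,0,0,-7,0.5]
}}

```text
time_s: 1.77
ee_pos: [0.5331, -0.2496, 0.2047]
tcp_rot: [0.78, 0.625, -0.0, -0.001]
wrist_force: [0.3, 0.3, -0.1]
width: 0.0468
grip_force: 0.0
```

Request:
{"fn": "carry_out", "kwargs": {
  "commands": [0,0,0,-7,0.5,0,0,0,-7,0.5,0,0,0,-7,0.5,0,0,0,-7,0.5,0,0,0,-7,0.5,0,0,0,-7,0.5,0,0,0,-7,0.5,0,0,0,-7,0.5,0,0,0,-7,0.5,0,0,0,-7,0.5,0,0,0,-7,0.5,0,0,0,-7,0.5,0,0,0,-7,0.5,0,0,0,-7,0.5,0,0,0,-7,0.5,0,0,0,-7,0.5,0,0,0,0,0.5,0,0,0,0,0.5]
}}

```text
time_s: 3.27
ee_pos: [0.5332, -0.2497, 0.2049]
tcp_rot: [-0.078, 0.997, 0.0, -0.0]
wrist_force: [-0.1, -0.4, 0.5]
width: 0.047
grip_force: 0.0
```

```bash
cat >> h.py <<'E'
def tool():
    s=get_state(); M=R.from_quat(s["tcp_rot"]).as_matrix()
    print("t",round(s["time_s"],2),"pos",(s["ee_pos"]*1000).round(1),"yaw",round(float(np.degrees(np.arctan2(M[1,0],M[0,0]))),2),"j",s["joints"].round(2),"F",s["wrist_force"].round(1),"Tz",round(float(s["wrist_torque"][2]),3),"w",round(s["width"]*1000,1),"grip",round(float(s["grip_force"]),1))
    return s["ee_pos"]*1000,M
E
python3 - <<'E'
from h import *
p,M=tool(); P=camera_params("wrist"); im=capture("wrist"); cv2.imwrite("pics/w1.png",im[:,:,::-1])
for c in blobs(mask(im,(5,150,80),(22,255,255)),60): print("orange",c.mean(0).round(),rect(rays(P,c,.067)))
E
```

```text
t 3.27 pos [ 533.2 -249.7  204.9] yaw -171.1 j [-0.58  0.24  1.51  0.    1.4  -2.31] F [-0.1 -0.4  0.5] Tz -0.001 w 47.0 grip 0.0
orange [472. 392.] (array([724.8, -43.7]), [193.1, 20.9], -81.1)
orange [529.  23.] (array([361.7, -98.5]), [65.5, 19.2], -63.5)
orange [200. 332.] (array([ 696.5, -348.2]), [82.3, 14.8], 4.6)
orange [436. 334.] (array([ 660.8, -106.7]), [77.6, 14.8], 13.3)
orange [199. 394.] (array([ 777., -346.]), [81.0, 11.8], -81.1)
orange [318. 193.] (array([ 533.8, -250.4]), [43.3, 11.4], 9.2)
orange [404. 221.] (array([ 548.3, -164.5]), [28.8, 11.6], -74.2)
orange [345. 269.] (array([ 605.8, -211.7]), [28.1, 13.2], -89.0)
```

View pics/w1.png

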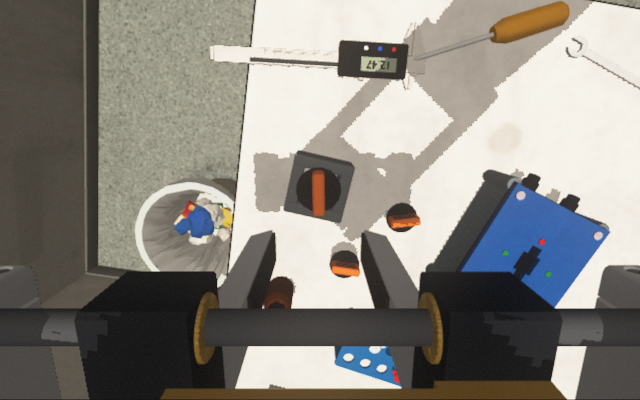

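The wrist view shows the large wing at (318,193), in the stand and centred under the tool, with the amber bottle clear ahead at (280,292). The measured wing is within 1 mm and 1° of the tool. I'll descend to TCP z=45, just above the disc, and grip.

Request:
{"fn": "carry_out", "kwargs": {
  "commands": [-0.5,0.7,30,0,0.5,0,0,30,0,0.5,0,0,30,0,0.5,0,0,30,0,0.5,0,0,20,0,0.5,0,0,12,0,0.5,0,0,8,0,0.5,0,0,0,0,0.5,0,0,0,0,0.5,0,0,0,0,0,0,0,0,0,0,0,0,0,0,0,0,0,0,0,0,0,0,0,0,0,0,0,0,0,0,0,0,0,0,0],
  "newtons": 40
}}

```text
time_s: 4.65
ee_pos: [0.5352, -0.2499, 0.0473]
tcp_rot: [-0.079, 0.997, -0.001, 0.001]
wrist_force: [-1.0, 0.2, 4.9]
width: 0.0117
grip_force: 41.9
```

```bash
python3 -c "
from h import *
tool()"
```

```text
t 4.65 pos [ 535.2 -249.9   47.3] yaw -170.92 j [-0.58  0.41  1.63  0.    1.1  -2.31] F [-1.   0.2  4.9] Tz 0.001 w 11.7 grip 41.9
```

Request:
{"fn": "carry_out", "kwargs": {
  "commands": [0,0,-5,0,0,0,0,-15,0,0,0,0,-25,0,0,0,0,-25,0,0,0,0,-25,0,0,0,0,-15,0,0,0,0,0,0,0,0,0,0,0,0,0,0,0,0,0]
}}

```text
time_s: 5.4
ee_pos: [0.5329, -0.2484, 0.1539]
tcp_rot: [-0.079, 0.997, 0.001, -0.001]
wrist_force: [-0.6, 0.2, -0.4]
width: 0.0114
grip_force: 42.3
```

```bash
cat >> h.py <<'E'
def dots(im,P,near=None):
    for n,lo,hi in (("red",(170,120,90),(179,255,255)),("red",(0,150,90),(4,255,255)),("green",(50,80,50),(85,255,255))):
        for c in blobs(mask(im,lo,hi),4):
            q=ray(P,c.mean(0),.06)*1000
            if np.hypot(q[0]-571,q[1]+30)<60: print(n,c.mean(0).round(1),q[:2].round(1))
E
python3 - <<'E'
from h import *
tool(); P=camera_params("wrist"); im=capture("wrist"); cv2.imwrite("pics/w2.png",im[:,:,::-1])
dots(im,P)
for c in blobs(mask(im,(100,120,60),(125,255,255)),2500): print("blue",c.mean(0).round(),rect(rays(P,c,.06)))
im=cv2.imread("pics/top0.png")[:,:,::-1]; print("top"); dots(im,camera_params("top"))
E
```

```text
t 5.4 pos [ 532.9 -248.4  153.9] yaw -170.93 j [-0.58  0.28  1.56  0.    1.3  -2.31] F [-0.6  0.2 -0.4] Tz -0.015 w 11.4 grip 42.3
red [577.1 263.7] [549.7 -22.5]
green [583.1 300.5] [582.3  -5.6]
green [534.1 276.2] [566.7 -55.2]
blue [558. 265.] (array([565.1, -33.1]), [114.3, 105.8], -17.5)
top
```

View pics/w2.png

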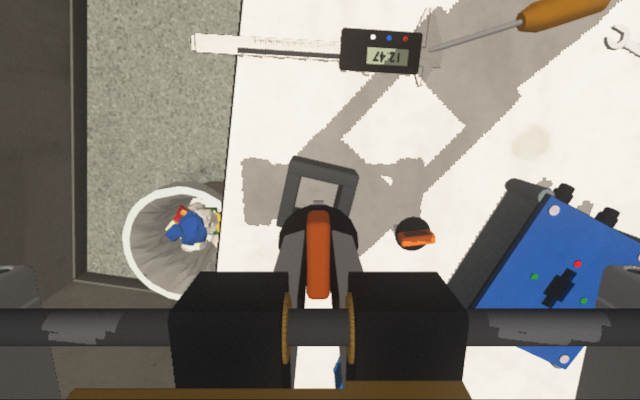

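Run:
```python
from h import *
p,M=tool(); P=camera_params("wrist"); W=P["world_to_cam"];K=P["K"]
def proj(q):
    c=W[:3,:3]@(np.array(q)/1000)+W[:3,3]; c=c*[1,-1,-1]; u=K@c; return (u[:2]/u[2]).round(1)
ax=M[:,0]
for nm,dz,rs in (("wingtop",20.7,(-21,21)),("disctop",-5.3,(-23,0,23))):
    for r in rs: print(nm,r,proj(p+ax*r+[0,0,dz]))
print("cam",-W[:3,:3].T@W[:3,3], "fwd",-W[2,:3])
im=cv2.imread("pics/w2.png")[:,:,::-1].copy()
c=[c for c in blobs(mask(im,(3,150,60),(22,255,255)),60) if abs(c.mean(0)[0]-318)<15][0]; print(c.min(0),c.max(0),rect(c/1000))
c=blobs(cv2.inRange(im[195:310,270:370],(0,0,0),(40,40,40)),100)[0]+[270,195]; print(c.min(0),c.max(0))
```

```text
t 5.45 pos [ 532.6 -248.3  153.4] yaw -170.93 j [-0.58  0.28  1.56  0.    1.3  -2.31] F [ 1.   0.  -2.1] Tz -0.037 w 11.5 grip 42.3
wingtop -21 [319.6 299.6]
wingtop 21 [319.8 220.5]
disctop -23 [319.3 279.8]
disctop 0 [319.4 242.6]
disctop 23 [319.5 203.3]
cam [ 0.46449459 -0.26048768  0.33264194] fwd [ 0.2355071   0.03983    -0.97105611]
[306. 210.] [330. 298.] (array([318., 254.]), [88.0, 24.0], -90.0)
[287. 206.] [357. 246.]
```

The wrist view shows the fastener held upright: wing at (318,254), stand empty. The keyhole is at about (560,288), red dot (577,264), green dots (583,300) and (534,276), so the centre is near (574,-30) mm with housing yaw -17.5°. I'll move to a look position 60 mm beyond it and align the yaw.

Request:
{"fn": "carry_out", "kwargs": {
  "commands": [-8,11,0,0,0,-16,23,0,0,0,-16,23,0,0,0,-16,23,0,0,0,-16,23,0,0,0,-16,23,0,0,0,-16,23,0,0,0,-16,23,0,0,0,-8,10,0,6.7,0,0,0,0,6.7,0,0,0,0,6.7,0,0,0,0,6.6,0,0,0,0,0,0,0,0,0,0,0,0,0,0,0,0]
}}

```text
time_s: 6.7
ee_pos: [0.6312, -0.0486, 0.1546]
tcp_rot: [0.152, 0.988, 0.0, -0.001]
wrist_force: [-0.2, 0.7, -1.2]
width: 0.0115
grip_force: 42.3
```

Run:
```python
from h import *
p,M=tool(); P=camera_params("wrist"); im=capture("wrist"); cv2.imwrite("pics/w3.png",im[:,:,::-1])
dots(im,P)
P=camera_params("top"); im=capture("top");cv2.imwrite("pics/t3.png",im[:,:,::-1])
```

```text
t 6.7 pos [631.2 -48.6 154.6] yaw 162.52 j [-0.21  0.37  1.44  0.    1.33 -1.48] F [-0.2  0.7 -1.2] Tz -0.024 w 11.5 grip 42.3
red [319.   94.4] [549.9 -23.1]
red [319.  162.7] [599.4 -38.5]
red [319.5  94.4] [550.  -22.7]
green [352.8 129.3] [582.4  -5.8]
green [285.7 129.2] [566.8 -55.4]
```

View pics/w3.png

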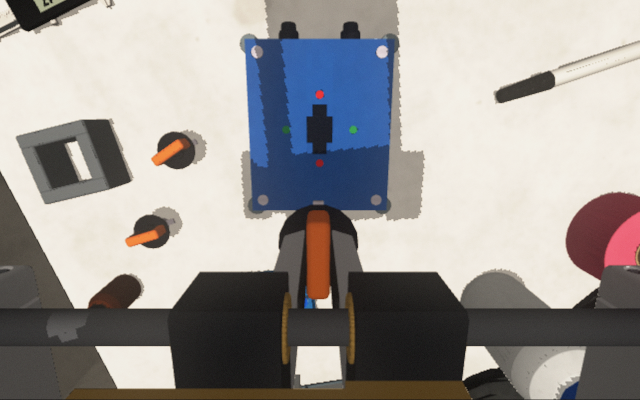

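The keyhole is clear at (319,129), with red dots at (319,94) and (319,163) and green dots at (286,129) and (353,129). The centre is (574.7,-30.7) mm, and the slot is aligned with the tool. A lug tip peeks out past the disc at (318,203), so I'll use it to check for tilt.

Run:
```python
from h import *
p,M=tool(); P=camera_params("wrist"); W=P["world_to_cam"];K=P["K"]
def proj(q):
    c=W[:3,:3]@(np.array(q)/1000)+W[:3,3]; c=c*[1,-1,-1]; u=K@c; return (u[:2]/u[2]).round(1)
ax,ay=M[:,0],M[:,1]
for h in (46.5,):
  for n,x,z in (("lugtop tip",17,8),("lugbot tip",17,3),("disc top edge",23,41),("disc bot edge",23,37),("wing top +",21,67),("wing top -",-21,67),("wing bot +",21,41)):
    print(n,[proj(p+ax*x+ay*y+[0,0,z-h]).tolist() for y in (-3.5,3.5)])
im=cv2.imread("pics/w3.png"); cv2.imwrite("pics/c3.png",cv2.resize(im[190:310,260:380],None,fx=5,fy=5,interpolation=cv2.INTER_NEAREST))
print(im[194:220,318].tolist())
```

```text
t 6.8 pos [631.4 -49.  155. ] yaw 162.46 j [-0.21  0.37  1.44  0.    1.33 -1.48] F [-0.  -0.7 -0.4] Tz -0.023 w 11.7 grip 42.3
lugtop tip [[313.7, 199.0], [324.5, 199.0]]
lugbot tip [[313.8, 197.3], [324.3, 197.3]]
disc top edge [[312.9, 202.4], [325.6, 202.4]]
disc bot edge [[313.0, 200.7], [325.5, 200.7]]
wing top + [[312.1, 219.6], [326.7, 219.6]]
wing top - [[312.4, 298.7], [326.1, 298.7]]
wing bot + [[312.9, 205.9], [325.6, 205.9]]
[[98, 57, 35], [97, 59, 32], [97, 58, 34], [97, 58, 36], [98, 57, 36], [96, 55, 32], [86, 70, 66], [97, 95, 104], [114, 112, 122], [116, 113, 124], [88, 87, 95], [41, 38, 42], [30, 28, 30], [29, 25, 27], [30, 27, 30], [30, 27, 29], [32, 46, 87], [26, 50, 106], [30, 53, 110], [29, 53, 111], [29, 52, 112], [31, 56, 114], [29, 53, 112], [30, 52, 111], [28, 54, 112], [31, 54, 115]]
```

View pics/c3.png

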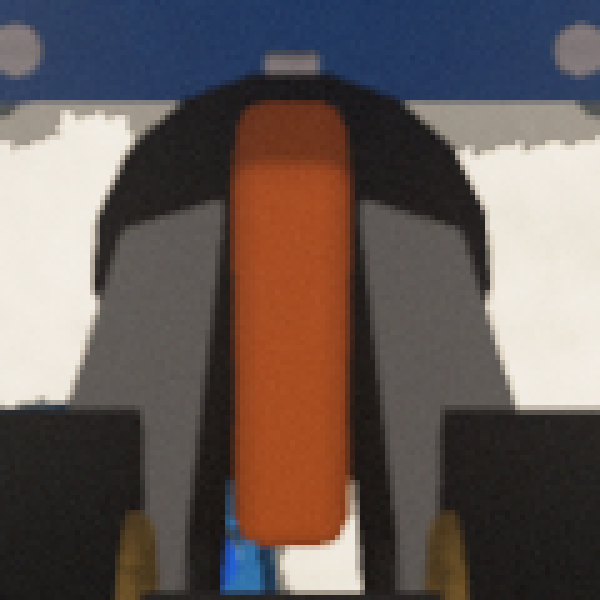

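There's no tilt: lug, disc and wing all show the same small offset, about -1.5 mm in tool x. I'll include most of it, move over the keyhole and descend to just above the plate.

Request:
{"fn": "carry_out", "kwargs": {
  "commands": [10,0.5,0,0,0,20,0.4,0,0,0,20,0,0,0,0,10.8,0,0,0,0,0,0,10,0,0,0,0,15,0,0,0,0,12,0,0,0,0,6,0,0,0,0,0,0,0,0,0,0,0,0,0,0,0,0,0]
}}

```text
time_s: 7.72
ee_pos: [0.5746, -0.0302, 0.1128]
tcp_rot: [0.153, 0.988, -0.0, 0.0]
wrist_force: [-0.3, 1.0, 0.1]
width: 0.0115
grip_force: 42.3
```

Run:
```python
from h import *
p,M=tool()
im=capture("wrist"); s=capture("scene"); t=capture("top")
a=cv2.resize(im[90:290,220:420],(400,400)); b=cv2.resize(s[150:250,290:390],(400,400)); 
cv2.imwrite("pics/c4.png",np.hstack([a,b])[:,:,::-1])
```

```text
t 7.72 pos [574.6 -30.2 112.8] yaw 162.37 j [-0.2   0.3   1.63  0.    1.21 -1.47] F [-0.3  1.   0.1] Tz 0.009 w 11.5 grip 42.3
```

View pics/c4.png

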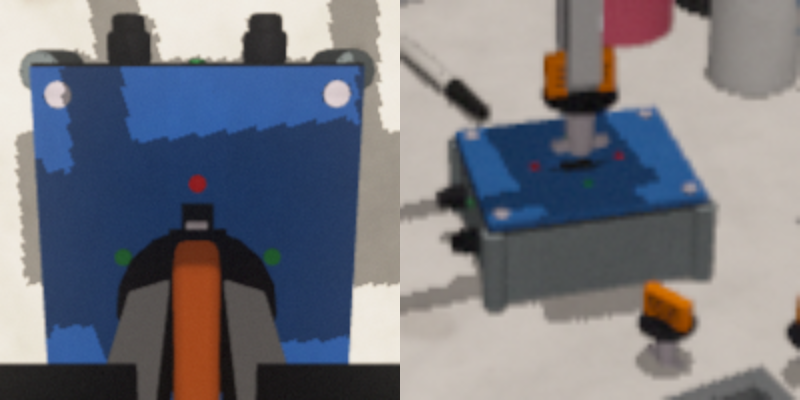

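Right on line: the lug (crop 197,226) is in front of the slot's end (198,210), and the foot hovers just above the keyhole. I'll descend gently.

Request:
{"fn": "carry_out", "kwargs": {
  "commands": [0.5,0,3,0,0,0,0,3,0,0,0,0,3,0,0,0,0,2,0,0,0,0,0,0,0,0,0,0,0,0]
}}

```text
time_s: 8.37
ee_pos: [0.5732, -0.0297, 0.1011]
tcp_rot: [0.153, 0.988, 0.0, -0.0]
wrist_force: [0.5, -1.1, -0.7]
width: 0.0116
grip_force: 42.3
```

```bash
python3 -c "
from h import *
tool()"
```

```text
t 8.37 pos [573.2 -29.7 101.1] yaw 162.37 j [-0.2   0.31  1.64  0.    1.19 -1.47] F [ 0.5 -1.1 -0.7] Tz -0.015 w 11.6 grip 42.3
```

Request:
{"fn": "carry_out", "kwargs": {
  "commands": [0,0,2,0,0,0,0,2,0,0,0,0,2,0,0,0,0,2,0,0,0,0,0,0,0,0,0,0,0,0]
}}

```text
time_s: 8.87
ee_pos: [0.5733, -0.0297, 0.0932]
tcp_rot: [0.153, 0.988, 0.0, -0.0]
wrist_force: [0.1, -1.0, -0.5]
width: 0.0121
grip_force: 42.3
```

Request:
{"fn": "carry_out", "kwargs": {
  "commands": [0,0,1.5,0,0,0,0,1.5,0,0,0,0,0,0,0,0,0,0,0,0]
}}

```text
time_s: 9.2
ee_pos: [0.5738, -0.0298, 0.0911]
tcp_rot: [0.153, 0.988, -0.0, 0.0]
wrist_force: [-0.5, 0.4, 2.0]
width: 0.0113
grip_force: 42.5
```

```bash
python3 -c "
from h import *
tool()"
```

```text
t 9.2 pos [573.8 -29.8  91.1] yaw 162.38 j [-0.2   0.32  1.65  0.    1.17 -1.47] F [-0.5  0.4  2. ] Tz -0.03 w 11.3 grip 42.5
```

Request:
{"fn": "carry_out", "kwargs": {
  "commands": [0,0,1,0,0,0,0,1,0,0,0,0,0,0,0,0,0,0,0,0,0,0,0,0,0]
}}

```text
time_s: 9.62
ee_pos: [0.5739, -0.0299, 0.0891]
tcp_rot: [0.153, 0.988, -0.0, 0.0]
wrist_force: [-1.7, 0.6, 4.9]
width: 0.0116
grip_force: 42.7
```

Request:
{"fn": "carry_out", "kwargs": {
  "commands": [0,0,1,0,0,0,0,1,0,0,0,0,0,0,0,0,0,0,0,0,0,0,0,0,0]
}}

```text
time_s: 10.03
ee_pos: [0.5739, -0.0299, 0.0875]
tcp_rot: [0.153, 0.988, -0.0, 0.0]
wrist_force: [-2.0, 1.1, 7.0]
width: 0.0114
grip_force: 42.8
```

The slope is 1.4 N/mm, so this is the plunger. Target is about 14 N.

Request:
{"fn": "carry_out", "kwargs": {
  "commands": [0,0,1,0,0,0,0,1,0,0,0,0,1,0,0,0,0,1,0,0,0,0,1,0,0,0,0,0,0,0,0,0,0,0,0,0,0,0,0,0]
}}

```text
time_s: 10.7
ee_pos: [0.5741, -0.0299, 0.0837]
tcp_rot: [0.153, 0.988, -0.0, 0.001]
wrist_force: [-3.9, 0.4, 12.5]
width: 0.0117
grip_force: 43.2
```

```bash
python3 -c "
from h import *
tool()"
```

```text
t 10.7 pos [574.1 -29.9  83.7] yaw 162.38 j [-0.2   0.33  1.65 -0.    1.16 -1.47] F [-3.9  0.4 12.5] Tz -0.01 w 11.7 grip 43.2
```

Request:
{"fn": "carry_out", "kwargs": {
  "commands": [0.4,0,1,0,0,0.4,0,0.8,0,0,0,0,0,0,0,0,0,0,0,0,0,0,0,0,0,0,0,0,0,0]
}}

```text
time_s: 11.2
ee_pos: [0.574, -0.0299, 0.0825]
tcp_rot: [0.153, 0.988, -0.0, 0.001]
wrist_force: [-4.5, 0.6, 14.5]
width: 0.0119
grip_force: 43.3
```

```bash
python3 -c "
from h import *
tool()"
```

```text
t 11.2 pos [574.  -29.9  82.5] yaw 162.38 j [-0.2   0.33  1.65 -0.    1.15 -1.47] F [-4.5  0.6 14.5] Tz -0.012 w 11.9 grip 43.3
```

Depth is about 9.3 mm. I'll start turning, with an early check.

Request:
{"fn": "carry_out", "kwargs": {
  "commands": [0,0,0,4,0,0,0,0,5,0,0,0,0,5,0,0,0,0,5,0,0,0,0,0,0,0,0,0,0,0]
}}

```text
time_s: 11.7
ee_pos: [0.5756, -0.0301, 0.0831]
tcp_rot: [0.314, 0.949, 0.0, 0.003]
wrist_force: [-1.1, 1.0, 12.9]
width: 0.0115
grip_force: 43.3
```

```bash
python3 -c "
from h import *
tool()"
```

```text
t 11.7 pos [575.6 -30.1  83.1] yaw 143.37 j [-0.2   0.33  1.65  0.    1.15 -1.13] F [-1.1  1.  12.9] Tz 0.067 w 11.5 grip 43.3
```

Request:
{"fn": "carry_out", "kwargs": {
  "commands": [0,0,0.5,0,0,0,0,0.4,5,0,0,0,0,5,0,0,0,0,5,0,0,0,0,5,0,0,0,0,5,0,0,0,0,5,0,0,0,0,0,0,0,0,0,0,0]
}}

```text
time_s: 12.45
ee_pos: [0.5766, -0.0302, 0.0827]
tcp_rot: [0.549, 0.836, 0.002, 0.004]
wrist_force: [-0.2, 0.2, 14.2]
width: 0.0116
grip_force: 43.3
```

```bash
python3 -c "
from h import *
tool()"
```

```text
t 12.45 pos [576.6 -30.2  82.7] yaw 113.37 j [-0.2   0.33  1.65  0.    1.15 -0.61] F [-0.2  0.2 14.2] Tz -0.016 w 11.6 grip 43.3
```

Request:
{"fn": "carry_out", "kwargs": {
  "commands": [0,0,0,5,0,0,0,0,5,0,0,0,0,5,0,0,0,0,5,0,0,0,0,5,0,0,0,0,5,0,0,0,0,5,0,0,0,0,3,0,0,0,0,2,0,0,0,0,0,0,0,0,0,0,0]
}}

```text
time_s: 13.37
ee_pos: [0.5762, -0.0298, 0.0827]
tcp_rot: [0.802, 0.598, 0.003, 0.003]
wrist_force: [-1.7, 0.7, 14.3]
width: 0.0116
grip_force: 43.4
```

```bash
python3 -c "
from h import *
tool()"
```

```text
t 13.37 pos [576.2 -29.8  82.7] yaw 73.38 j [-0.2   0.33  1.65  0.    1.15  0.09] F [-1.7  0.7 14.3] Tz 0.082 w 11.6 grip 43.4
```

Turned 89°. I'll ease up into the detent.

Request:
{"fn": "carry_out", "kwargs": {
  "commands": [0,0,-1,0,0,0,0,-1,0,0,0,0,-1,0,0,0,0,-1,0,0,0,0,-1,0,0,0,0,0,0,0,0,0,0,0,0]
}}

```text
time_s: 13.95
ee_pos: [0.5761, -0.0298, 0.0865]
tcp_rot: [0.802, 0.597, 0.003, 0.003]
wrist_force: [0.9, -0.5, 9.2]
width: 0.0117
grip_force: 43.0
```

Request:
{"fn": "carry_out", "kwargs": {
  "commands": [0,0,-1,0,0,0,0,-0.7,0,0,0,0,0,0,0,0,0,0,0,0]
}}

```text
time_s: 14.28
ee_pos: [0.5758, -0.0298, 0.0869]
tcp_rot: [0.802, 0.597, 0.003, 0.002]
wrist_force: [5.8, 0.9, 4.4]
width: 0.0117
grip_force: 42.0
```

```bash
python3 -c "
from h import *
tool()"
```

```text
t 14.28 pos [575.8 -29.8  86.9] yaw 73.36 j [-0.2   0.33  1.65  0.    1.16  0.09] F [5.8 0.9 4.4] Tz -0.012 w 11.7 grip 42.0
```

Seated in the detent: it rises no further at about 87 mm and the load is dropping. I'll unload the rest, release and back off.

Request:
{"fn": "carry_out", "kwargs": {
  "commands": [0,0,-0.8,0,0,0,0,-0.5,0,0,0,0,0,0,0,0,0,0,0,0],
  "newtons": 15
}}

```text
time_s: 14.62
ee_pos: [0.5754, -0.0297, 0.087]
tcp_rot: [0.802, 0.597, 0.002, 0.002]
wrist_force: [6.7, 0.5, -0.2]
width: 0.012
grip_force: 16.7
```

Request:
{"fn": "carry_out", "kwargs": {
  "commands": [0,0,0,0,0.2,0,0,0,0,0.4,0,0,0,0,0.4,0,0,0,0,0.4,0,0,-5,0,0.4,0,0,-15,0,0.4,0,0,-25,0,0.4,0,0,-30,0,0.4,0,0,-30,0,0.4,30,0,0,0,0.4,30,0,0,0,0.4,0,0,0,0,0.4,0,0,0,0,0.4]
}}

```text
time_s: 15.7
ee_pos: [0.5891, 0.0286, 0.1911]
tcp_rot: [0.801, 0.598, -0.001, -0.0]
wrist_force: [-0.2, -1.0, 0.1]
width: 0.0376
grip_force: 0.0
```

Run:
```python
from h import *
tool(); P=camera_params("wrist"); im=capture("wrist"); s=capture("scene")
dots(im,P)
for z in (.101,):
  for c in blobs(mask(im,(3,150,60),(22,255,255)),60):
    r=rect(rays(P,c,z)); 
    if np.hypot(*(r[0]-[575,-30]))<50: print(c.mean(0),r)
cv2.imwrite("pics/f.png",np.hstack([im[:,100:500],cv2.resize(s[150:250,290:390],(400,400))])[:,:,::-1])
```

```text
t 15.7 pos [589.1  28.6 191.1] yaw 73.51 j [-0.1   0.25  1.52 -0.    1.37  0.19] F [-0.2 -1.   0.1] Tz 0.001 w 37.6 grip 0.0
red [293.6 254.5] [550.  -23.1]
green [320.7 229.2] [582.2  -5.9]
[325.38095238 271.01587302] (array([579.3, -30. ]), [49.8, 12.5], 75.5)
```

View pics/f.png

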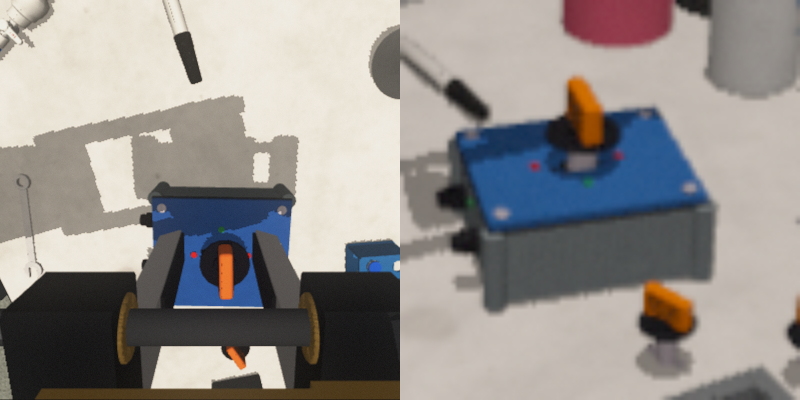

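The wing lies along the green dots (wrist crop 225,272; green 221,229). The fastener stands upright, with the disc about 17 mm above the plate, and the fingers are clear. I'll hand it in.

```bash
python3 -c "
from bench import *
print(sign_off())"
```

```text
the job is handed in; nothing more can be done
None
```

The large fastener is in the housing, turned about 90° clockwise to the green dots and sprung up into its locked detent; I let go and handed it in at about 16 s, with a push of about 14.5 N at most, though sign-off gave no verdict.

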